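Check and discharge the capacitor box through its guard slot

ROBOT

A 6-joint arm with a two-finger parallel gripper is mounted at the origin on the work surface. World frame = base frame: x ahead of the robot, y to its left, z up, the work surface at z = 0. Lengths are in m, angles in degrees, forces in N, time in s.
With the tool pointing down it reaches from about 0.3 to 0.75 m from the base axis. Payload 8.5 kg.
Tool frame: the origin (TCP) lies between the finger pads; the fingertips stand env.finger_overhang ahead of it and the grasp point (between the pads) lies 2 mm behind it (env.finger_overhang is the distance from the TCP to the fingertips, in m); z points along the fingers, y is the line along which they close (so a half turn about z gives the same grasp; the last joint's range is limited). The gripper opens to 85 mm and grips with 20 to 120 N. Pads are 22 mm wide; open, the fingers measure 114 mm over their backs; the gripper's body (76 mm by 85 mm) begins 54 mm behind the grasp point. The pads swing forward as they close: fully open they stand 13 mm farther back than shut.
Start: joints at [61.92, 21.807, 74.336, -0, 83.858, -12.336], TCP at [0.149, 0.529, 0.248] pointing down, gripper open.
Joint ranges: [-178.18, 178.18], [-50.72, 133.34], [12.68, 142.11], [-81.47, 261.47], [9.98, 163.14], [-165.26, 165.26]. Speed limits (degrees/s): [136.94, 136.94, 180, 180, 180, 180].

INTERFACE

Orientations are given as a 3x3 rotation matrix whose columns are the frame's x, y, z axes.
In Python, from rig import env gives the robot as it stands. The module is installed in compiled form; this text tells all that it offers.
- The arm moves only by the tool jog_arm, never from a script. Its arguments are lists of equal length, an entry for each row: "hand": the finger opening in m, from 0 to 0.0854; "travel": the shift along the world's x, y, z in m, a list of three; "yaw": the turn about the world's z in rad. A call has exactly 5 rows; each row shifts and turns the commanded pose from where the row before left it; what a row does not reach is not made up. A row lasts 1/8 s, in which the tool goes at most 62.5 mm and 10.7 degrees, less where a joint would pass 70% of its speed; a pose out of reach is approached as far as the arm can. A call is refused whole if a number of a shift passes 0.0625 or a number of a turn 0.188, either way. A call with a gripper value outside its range is refused whole. The fingers move at their own pace and stop on an object; "grip_force" is the grip in N (left out, the last holds). Time passes only in rows, so rows that do not move let the fingers close, or fill a call up. It gives the time, the measured TCP pose, the force, the opening and the grip force at its end, in the units of the state.
- env.observe(): the state, without advancing time (a new reading comes with each control period).
- env.get_image(name): name is "scene" or "top" or "wrist"; returns the picture (420x560x3 uint8, red, green, blue); there is no depth.
- env.calibration(name): a dict with "fx", "fy", "cx", "cy" (pixels), "position" and "rotation" of the camera in the world; the wrist camera has in their place "hand_eye" (4x4, takes a point from camera to tool coordinates, whose origin is the TCP and whose axes are the flange's). Camera axes: x right, y down, z forward; pixel columns grow to the right and rows downward; lengths in m; the calibration is good to about 2 mm. A picture is of the moment at which its call begins: read the wrist's pose just before it. calibration takes no time and is no camera call.
- env.close_job(): hands the job in; it is judged then, once.
The state is a dict: "time_s": time; "q": joint angles; "qvel": joint speeds; "joint_efforts": joint torques, N m; "position": TCP position; "tool_rot": TCP orientation; "ft_force": force on the tool from outside, world axes, zero at the start; "wrist_torque": the same for the moment, N m; "grip_width": finger opening in m; "gripper_force": force on a finger pad.
Only numpy, scipy, OpenCV 4.12 (cv2) and the standard library are available. Lean on these libraries where they do the work, as an engineer would, in place of code of your own. Each camera call takes 0.05 s, during which the arm holds its last target. There are 200 camera calls.

TASK

Take the red-handled discharge wand out of its black holster and first hold its copper blade upright and still for a good second about 3 cm above the yellow round reading pad on the capacitor box. Then pass the blade down through the yellow-framed slot in the grey cover onto the spring contact inside, pushing gently until the wand's black collar is about 10 mm above the cover. Finish while still gripping the wand and holding it pressed there, and leave the other things on the bench alone.

Things in the scene. Friction and masses are not known exactly. Their poses are not given: they have to be found in the camera images.
- wand: Discharge wand (0.18 kg), upright at the start in the holster, blade down. Origin: centre of the blade's lower end; z runs up along the wand. Copper blade 6 mm thick (along its x) and 24 mm wide (along its y), 60 mm long (z 0 to 60 mm), square end; black round collar of 48 mm diameter at z 60 to 65 mm; red handle 26 mm (x) by 30 mm (y), z 65 to 140 mm, to be gripped near z = 105 mm. Turned half round about z it works just as well.
- holster: Black plastic block 90 x 90 mm on a steel foot 110 x 110 x 4 mm, top at 66 mm above the bench, fixed. Origin: centre of its underside. The wand's collar rests on its top and the blade hangs in a pocket with 4 mm play, open all the way down to the foot; the wand lifts straight out (60 mm and more).
- capbox: White capacitor box, fixed, 200 mm (x) by 240 mm (y), 100 mm high, flat top: grey cover plate 8 mm thick over the half at its -x, clear window with white capacitors below over the other half. Origin: centre of its underside, z up.
- slot (a point): Centre of the slot's mouth, level with the top of the grey cover, at x -50, y -55 mm of the capbox; same axes as the capbox. The slot goes straight down, 8 mm (along x) by 26 mm (along y), 2 mm larger than the blade each way, through the 8 mm cover, with a 2.5 mm chamfer round its mouth; the frame of yellow lines around it is 40 x 56 mm. Below it, 40 mm under the top of the cover, is the copper spring contact.
- pad (a point): Centre of the yellow round reading pad (30 mm diameter, black rim) on top of the grey cover, level with it, at x -50, y +55 mm of the capbox; z up.
- contact (a joint): Copper contact bar under the slot: how far it is pushed down, in m (0 free, 0.022 at its stop). A spring pushes it back up: 3.6 N at the start plus 0.3 N per mm. The blade touches it when the collar's underside is 20 mm above the cover; with the collar 10 mm above the cover it reads about 0.010.
- terminals: Bystander: yellow terminal block 42 x 80 x 42 mm, loose. Origin: centre of its underside.
- driver: Bystander: screwdriver lying on the bench, loose. Origin: on its underside.
- spare_cap: Bystander: white round spare capacitor, diameter 54 mm, 78 mm tall with two copper studs, upright, loose. Origin: centre of its underside.
Mind the look-alikes: they are no part of the job. Leave any blue, turquoise or white look-alike of the wand alone.

How it is judged (in metres and radians):
On the way, in this order (a step that is already met when the one before it is completed fails the run):
1. the wand is held with its blade clear of the holster (height (world z) of wand above 0.07 m and contact force between the fingers and wand above 1 N), for 0.1 s.
2. the blade's end is held still and upright over the reading pad, within 15 mm sideways and 12 to 50 mm above it, for 0.8 s (horizontal distance between wand and pad below 0.015 m and z of wand in the frame of pad between 0.012 and 0.05 m and linear speed of wand below 0.03 m/s and angle between wand's own z axis and vertical below 0.2 rad and contact force between the fingers and wand above 1 N), for 0.8 s.
3. the blade is through the slot and presses the contact, collar 3 to 15 mm above the cover (x of wand in the frame of slot between -0.003 and 0.003 m and y of wand in the frame of slot between -0.004 and 0.004 m and z of wand in the frame of slot between -0.057 and -0.045 m and value of joint contact above 0.004 m and angle between wand's own z axis and vertical below 0.12 rad and angle between the x axis of wand and the x axis of slot, either way round below 0.3 rad and contact force between the fingers and wand above 1 N), for 0.3 s.
At the end, for the whole second after the job is handed in: The wand is still gripped and still, its blade upright (within 0.12 rad) through the slot, the end within 3 mm (x) and 4 mm (y) of the slot's axis and 45 to 57 mm below the top of the cover (collar 3 to 15 mm above it), and the spring contact is pushed down by more than 4 mm (all of step 3 and linear speed of wand below 0.02 m/s); the arm keeps its last pose, push and grip.
It fails at once if the terminal block is moved by more than 30 mm (distance of terminals from where it was at the start of the episode above 0.03 m).
It fails at once if the screwdriver is moved by more than 30 mm (distance of driver from where it was at the start of the episode above 0.03 m).
It fails at once if the spare capacitor is moved by more than 30 mm (distance of spare_cap from where it was at the start of the episode above 0.03 m).
It fails at once if the wand is rammed against the box with more than 60 N (contact force between wand and capbox above 60 N).
It also fails if it takes over 53 s, if anything falls off the work surface, if the arm or the gripper's body presses on something with over 40 N, if the wrist force passes 120 N, or if a joint passes its speed limit or range.

## Working session

There is one attempt and no reset: what is moved stays moved. The work goes in short steps, Python scripts to look and compute and a tool call to move; the robot and the scene stay as the last step left them, time stands still between calls to the robot, and variables do not carry over. Pictures are saved under pics/ and viewed, at most 10 in all, crops included, and the job is handed in when it is done.

Besides the shell and the picture viewer there is one more tool, called as name([rows], argument=value, ...), one row to a line, values as JSON. jog_arm: Moves the arm, as the interface text tells. Its arguments: {"type":"object","properties":{"hand":{"type":"array"},"travel":{"type":"array"},"yaw":{"type":"array"},"grip_force":{"type":"number"}},"required":["hand","travel","yaw"]}

```bash
mkdir -p pics
python3 - <<'E'
from rig import env
import cv2,numpy as np
s=env.observe();print({k:np.round(s[k],3).tolist() for k in('time_s','position','tool_rot','grip_width','ft_force')},env.finger_overhang)
for n in("top","scene"):
    im=env.get_image(n);cv2.imwrite(f'pics/{n}0.png',im[:,:,::-1]);c=env.calibration(n);print(n,{k:np.round(v,3).tolist() for k,v in c.items()})
print(env.calibration("wrist"))
E
```

```text
{'time_s': 0.0, 'position': [0.149, 0.529, 0.248], 'tool_rot': [[-0.962, 0.271, -0.001], [0.271, 0.962, -0.001], [0.0, -0.001, -1.0]], 'grip_width': 0.085, 'ft_force': [0.546, -0.606, 0.188]} 0.017
top {'fx': 383.305, 'fy': 383.305, 'cx': 280.589, 'cy': 209.449, 'position': [0.412, 0.014, 1.202], 'rotation': [[-0.015, -0.989, 0.149], [-1.0, 0.015, -0.001], [-0.001, -0.149, -0.989]]}
scene {'fx': 384.383, 'fy': 384.383, 'cx': 279.495, 'cy': 213.366, 'position': [1.172, 0.473, 0.816], 'rotation': [[-0.625, 0.534, -0.569], [0.78, 0.435, -0.449], [0.008, -0.725, -0.689]]}
{'fx': 326.1887879672945, 'fy': 326.1887879672945, 'cx': 277.1966657537246, 'cy': 210.80409044886514, 'hand_eye': array([[ 1.19660702e-05, -9.63794656e-01, -2.66645570e-01,
         6.76851899e-02],
       [ 9.99999560e-01, -2.38588589e-04,  9.07258542e-04,
         4.54716063e-04],
       [-9.38029525e-04, -2.66645464e-01,  9.63794229e-01,
        -1.25802279e-01],
       [ 0.00000000e+00,  0.00000000e+00,  0.00000000e+00,
         1.00000000e+00]])}
```

View pics/top0.png

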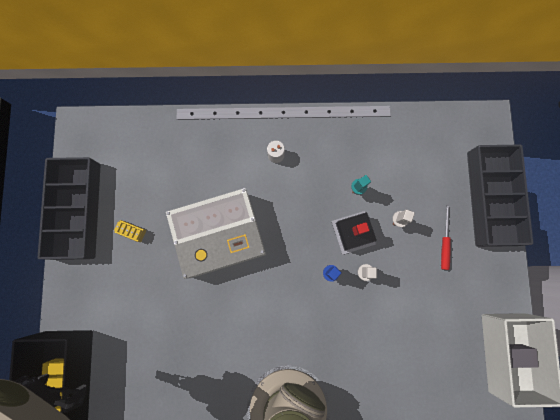

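View pics/scene0.png

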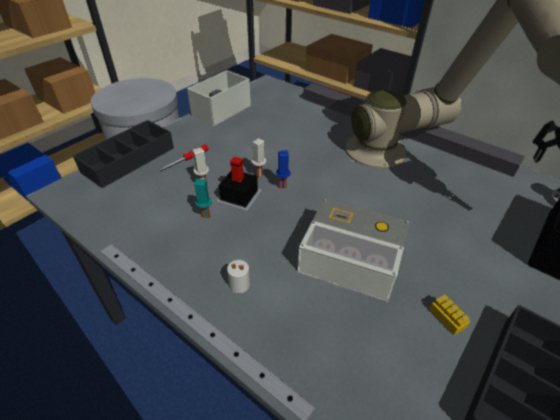

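The top view shows the wand's red handle at about (361,229) in the holster. The pad is at (201,255) and the slot frame at (238,243). The look-alikes are blue (332,273), white (368,272) and (403,218), and teal (361,185). The scene view agrees, with the wand at (237,170).

```bash
cat > h.py <<'E'
from rig import env
import cv2,numpy as np
def cam(n,s=None):
    c=env.calibration(n);K=[c[k] for k in("fx","fy","cx","cy")]
    if n!="wrist": return K,np.array(c["position"]),np.array(c["rotation"])
    s=s or env.observe();H=np.array(c["hand_eye"]);R=np.array(s["tool_rot"])
    return K,np.array(s["position"])+R@H[:3,3],R@H[:3,:3]
def ray(C,uv,z):
    (fx,fy,cx,cy),p,R=C;uv=np.atleast_2d(uv).astype(float)
    d=np.c_[(uv[:,0]-cx)/fx,(uv[:,1]-cy)/fy,np.ones(len(uv))]@R.T
    return p+d*((z-p[2])/d[:,2])[:,None]
def proj(C,X):
    (fx,fy,cx,cy),p,R=C;x=(np.atleast_2d(X)-p)@R
    return np.c_[fx*x[:,0]/x[:,2]+cx,fy*x[:,1]/x[:,2]+cy]
def blobs(im,col,amin=15):
    h=cv2.cvtColor(im,cv2.COLOR_RGB2HSV)
    m=cv2.inRange(h,(20,130,110),(33,255,255)) if col=="y" else cv2.inRange(h,(0,150,90),(8,255,255))|cv2.inRange(h,(172,150,90),(180,255,255))
    cs,_=cv2.findContours(m,cv2.RETR_EXTERNAL,cv2.CHAIN_APPROX_NONE)
    return [c for c in cs if cv2.contourArea(c)>amin]
E
python3 - <<'E'
from h import *
for n in("top","scene"):
    im=cv2.imread(f'pics/{n}0.png')[:,:,::-1].copy();C=cam(n)
    for col,z in(("y",.1),("r",.146)):
        for c in blobs(im,col):
            r=cv2.minAreaRect(c);P=ray(C,r[0],z)[0]
            B=ray(C,cv2.boxPoints(r),z)[:,:2];e=np.diff(B[:3],axis=0)
            print(n,col,np.round(r[0],1),P.round(3),'sides',np.linalg.norm(e,axis=1).round(3),'ang',np.degrees(np.arctan2(e[:,1],e[:,0])).round(0))
im=cv2.imread('pics/top0.png')[150:300,150:420];cv2.imwrite('pics/c1.png',cv2.resize(im,None,fx=2.9,fy=2.9,interpolation=3))
E
```

```text
top y [ 54. 382.] [0.113 0.637 0.1  ] sides [0.044 0.026] ang [ -91. -176.]
top y [ 55. 368.] [0.149 0.637 0.1  ] sides [0.044 0.031] ang [ -91. -176.]
top y [200.5 255. ] [0.451 0.244 0.1  ] sides [0.026 0.028] ang [ -91. -179.]
top y [237.8 243.3] [0.482 0.137 0.1  ] sides [0.056 0.039] ang [ -72. -162.]
top y [128.  230.1] [0.525 0.454 0.1  ] sides [0.04  0.079] ang [ -21. -114.]
top y [279.5  34. ] [1.133 0.008 0.1  ] sides [1.771 0.232] ang [-91. 173.]
top r [445. 253.] [ 0.445 -0.435  0.146] sides [0.022 0.087] ang [-91. 175.]
top r [360.1 228.5] [ 0.515 -0.206  0.146] sides [0.042 0.025] ang [ -72. -164.]
scene y [451.8 312.3] [0.587 0.484 0.1  ] sides [0.055 0.083] ang [164.  56.]
scene y [381.6 225.8] [0.448 0.244 0.1  ] sides [0.031 0.028] ang [-170.   90.]
scene y [340.8 215.1] [0.482 0.139 0.1  ] sides [0.04  0.058] ang [-157.  106.]
scene r [236.5 172.5] [ 0.564 -0.164  0.146] sides [0.032 0.079] ang [129.  43.]
scene r [236.1 160.3] [ 0.522 -0.206  0.146] sides [0.033 0.032] ang [-144.  107.]
scene r [188.7 155.1] [ 0.593 -0.334  0.146] sides [0.031 0.029] ang [-179.   66.]
scene r [204.  147.5] [ 0.536 -0.328  0.146] sides [0.019 0.027] ang [129.  46.]
```

View pics/c1.png

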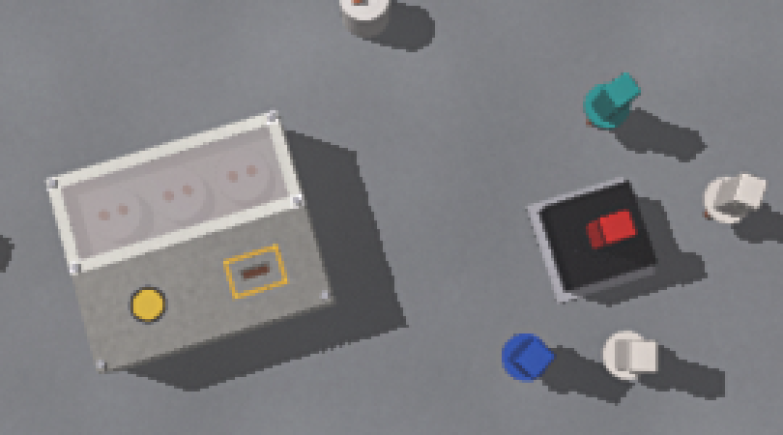

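The close-up confirms it: the box is yawed about 17°, with the pad and slot 0.111 m apart against 0.110 expected. The wand has about the same yaw. I'll move above the wand and turn the fingers to close along the handle's 26 mm side.

jog_arm([
  [0.0244,-0.049,0],
  [0.0244,-0.049,0],
  [0.0244,-0.049,0],
  [0.0244,-0.049,0],
  [0.0244,-0.049,0],
], hand=[0.085,0.085,0.085,0.085,0.085], yaw=[-0.0655,-0.0655,-0.0655,-0.0655,-0.0655])

```text
time_s: 0.72
position: [0.2716, 0.2827, 0.2482]
tool_rot: [[-0.823, 0.568, -0.0], [0.568, 0.823, -0.0], [-0.0, -0.0, -1.0]]
ft_force: [1.4, 1.4, 0.7]
grip_width: 0.0854
gripper_force: 0.0
```

jog_arm([
  [0.0244,-0.049,0],
  [0.0244,-0.049,0],
  [0.0244,-0.049,0],
  [0.0244,-0.049,0],
  [0.0244,-0.049,0],
], hand=[0.085,0.085,0.085,0.085,0.085], yaw=[-0.0655,-0.0655,-0.0655,-0.0655,-0.0655])

```text
time_s: 1.35
position: [0.3936, 0.0375, 0.2483]
tool_rot: [[-0.596, 0.803, -0.0], [0.803, 0.596, 0.0], [0.0, 0.0, -1.0]]
ft_force: [0.8, 1.2, -0.0]
grip_width: 0.085
gripper_force: 0.0
```

jog_arm([
  [0.0244,-0.049,0],
  [0.0244,-0.049,0],
  [0.0244,-0.049,0],
  [0.0244,-0.049,0],
  [0.0244,-0.049,0],
], hand=[0.085,0.085,0.085,0.085,0.085], yaw=[-0.0655,-0.0655,-0.0655,-0.0655,-0.0655])

```text
time_s: 1.98
position: [0.5157, -0.2073, 0.248]
tool_rot: [[-0.306, 0.952, -0.001], [0.952, 0.306, 0.0], [0.001, -0.0, -1.0]]
ft_force: [0.5, 0.7, -0.6]
grip_width: 0.085
gripper_force: 0.0
```

jog_arm([
  [0,0,0],
  [0,0,0],
  [0,0,0],
  [0,0,0],
  [0,0,0],
], hand=[0.085,0.085,0.085,0.085,0.085], yaw=[0,0,0,0,0])

```text
time_s: 2.6
position: [0.5152, -0.2052, 0.2486]
tool_rot: [[-0.309, 0.951, 0.0], [0.951, 0.309, -0.0], [-0.0, 0.0, -1.0]]
ft_force: [-0.7, -0.5, -0.9]
grip_width: 0.0851
gripper_force: 0.0
```

Run:
```python
from h import *
s=env.observe();C=cam("wrist",s);im=env.get_image("wrist");cv2.imwrite('pics/w1.png',im[:,:,::-1])
print(s['time_s'],s['position'],np.round(s['tool_rot'],3).tolist())
for c in blobs(im,"r"):
    r=cv2.minAreaRect(c);P=ray(C,r[0],.146)[0]
    B=ray(C,cv2.boxPoints(r),.146)[:,:2];print(cv2.boxPoints(r).round(0).tolist(),P.round(4),B.round(4).tolist())
```

```text
2.6 [ 0.51516592 -0.20515748  0.24858564] [[-0.309, 0.951, 0.0], [0.951, 0.309, -0.0], [-0.0, 0.0, -1.0]]
[[258.0, 188.0], [294.0, 188.0], [294.0, 244.0], [258.0, 244.0]] [ 0.5142 -0.2044  0.146 ] [[0.4956, -0.1886], [0.52, -0.1806], [0.5337, -0.221], [0.5082, -0.2293]]
```

View pics/w1.png

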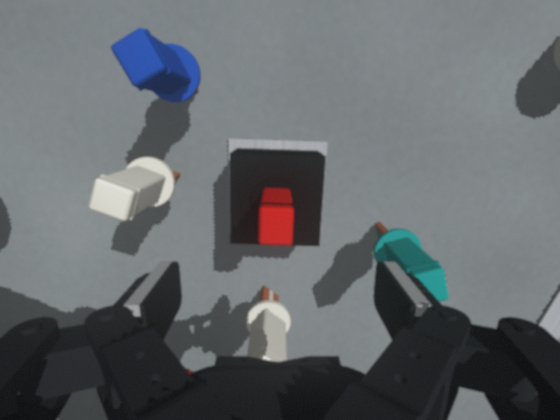

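The wrist view shows the red handle's top face spanning x 258–294 and y 203–244, centred at (276,223.5). Its edges line up with the image axes, so the yaw matches. The holster's black top spans x 231–326 and y 150–245.

Run:
```python
from h import *
im=cv2.imread('pics/w1.png')[:,:,::-1].copy();C=cam("wrist")
P=ray(C,[[258,203],[294,203],[294,244],[258,244]],.146);print(P.round(4),P.mean(0))
R=im[180:250,276].astype(int);print(R[:,0].tolist())
R=im[225,250:300].astype(int);print(R[:,0].tolist())
# edge angle of handle front (left/right edges over rows)
h=im[:,:,0].astype(int)-im[:,:,1]>80
print([(r,np.flatnonzero(h[r]).min(),np.flatnonzero(h[r]).max()) for r in range(206,243,6)])
```

```text
[[ 0.4989 -0.1992  0.146 ]
 [ 0.5236 -0.1912  0.146 ]
 [ 0.5338 -0.2211  0.146 ]
 [ 0.5082 -0.2294  0.146 ]] [ 0.51611762 -0.21022994  0.146     ]
[40, 42, 40, 42, 38, 42, 50, 79, 115, 135, 144, 143, 144, 144, 144, 144, 145, 144, 145, 146, 145, 140, 122, 102, 110, 132, 151, 170, 190, 199, 200, 198, 195, 196, 196, 196, 194, 196, 195, 195, 195, 194, 195, 194, 194, 194, 194, 193, 193, 194, 192, 193, 192, 193, 194, 193, 192, 193, 192, 192, 192, 191, 187, 171, 143, 111, 88, 78, 78, 77]
[37, 38, 41, 40, 38, 40, 44, 58, 92, 126, 153, 175, 186, 192, 193, 193, 193, 192, 195, 193, 193, 193, 193, 193, 194, 195, 194, 196, 195, 194, 194, 194, 194, 194, 194, 195, 194, 195, 194, 196, 191, 184, 160, 116, 71, 49, 46, 47, 47, 46]
[(206, np.int64(261), np.int64(291)), (212, np.int64(259), np.int64(293)), (218, np.int64(259), np.int64(293)), (224, np.int64(259), np.int64(292)), (230, np.int64(259), np.int64(292)), (236, np.int64(259), np.int64(292)), (242, np.int64(260), np.int64(291))]
```

jog_arm([
  [0.001,-0.005,0],
  [0,0,-0.03],
  [0,0,-0.03],
  [0,0,-0.03],
  [0,0,-0.025],
], hand=[0.085,0.085,0.085,0.085,0.085], yaw=[0,0,0,0,0])

```text
time_s: 3.28
position: [0.5161, -0.2109, 0.1322]
tool_rot: [[-0.308, 0.951, -0.0], [0.951, 0.308, 0.0], [0.0, -0.0, -1.0]]
ft_force: [0.2, -0.4, -0.8]
grip_width: 0.0849
gripper_force: 0.0
```

jog_arm([
  [0,0,-0.015],
  [0,0,-0.009],
  [0,0,0],
  [0,0,0],
  [0,0,0],
], hand=[0.085,0.085,0.085,0.085,0.085], yaw=[0,0,0,0,0])

```text
time_s: 3.9
position: [0.5165, -0.2108, 0.11]
tool_rot: [[-0.308, 0.951, 0.001], [0.951, 0.308, -0.001], [-0.001, 0.001, -1.0]]
ft_force: [-0.4, -0.2, 0.1]
grip_width: 0.0849
gripper_force: 0.0
```

jog_arm([
  [0,0,0],
  [0,0,0],
  [0,0,0],
  [0,0,0],
  [0,0,0],
], hand=[0.035,0.03,0.025,0.02,0.02], yaw=[0,0,0,0,0], grip_force=60)

```text
time_s: 4.53
position: [0.5163, -0.2107, 0.1095]
tool_rot: [[-0.308, 0.951, 0.0], [0.951, 0.308, -0.0], [-0.0, 0.0, -1.0]]
ft_force: [0.4, 0.4, 1.4]
grip_width: 0.0253
gripper_force: 59.3
```

jog_arm([
  [0,0,0],
  [0,0,0],
  [0,0,0],
  [0,0,0],
  [0,0,0],
], hand=[0.02,0.02,0.02,0.02,0.02], yaw=[0,0,0,0,0])

```text
time_s: 5.15
position: [0.5163, -0.2107, 0.1095]
tool_rot: [[-0.308, 0.951, 0.0], [0.951, 0.308, -0.0], [-0.0, 0.0, -1.0]]
ft_force: [-2.2, -0.8, 3.3]
grip_width: 0.0254
gripper_force: 59.4
```

jog_arm([
  [0,0,0.01],
  [0,0,0.02],
  [0,0,0.025],
  [0,0,0.03],
  [0,0,0.03],
], hand=[0.02,0.02,0.02,0.02,0.02], yaw=[0,0,0,0,0])

```text
time_s: 5.78
position: [0.5159, -0.2104, 0.2252]
tool_rot: [[-0.308, 0.951, -0.001], [0.951, 0.308, 0.001], [0.001, -0.001, -1.0]]
ft_force: [-0.1, 0.1, -2.2]
grip_width: 0.0256
gripper_force: 58.9
```

jog_arm([
  [0,0,0.03],
  [0,0,0],
  [0,0,0],
  [0,0,0],
  [0,0,0],
], hand=[0.02,0.02,0.02,0.02,0.02], yaw=[0,0,0,0,0])

```text
time_s: 6.4
position: [0.5161, -0.2106, 0.2535]
tool_rot: [[-0.308, 0.951, -0.001], [0.951, 0.308, 0.001], [0.001, -0.001, -1.0]]
ft_force: [-0.3, -0.5, -1.8]
grip_width: 0.0256
gripper_force: 59.1
```

Run:
```python
from h import *
ims=[]
for n in("wrist","scene"):
    im=env.get_image(n);cv2.imwrite(f'pics/{n}2.png',im[:,:,::-1]);ims.append(im)
p=proj(cam("scene"),env.observe()['position'])[0].astype(int);print(p)
c=ims[1][p[1]-40:p[1]+65,p[0]-52:p[0]+53]
cv2.imwrite('pics/v2.png',np.hstack([cv2.resize(ims[0],(400,300)),cv2.resize(c,(300,300),interpolation=2)])[:,:,::-1])
```

```text
[233 126]
```

View pics/v2.png

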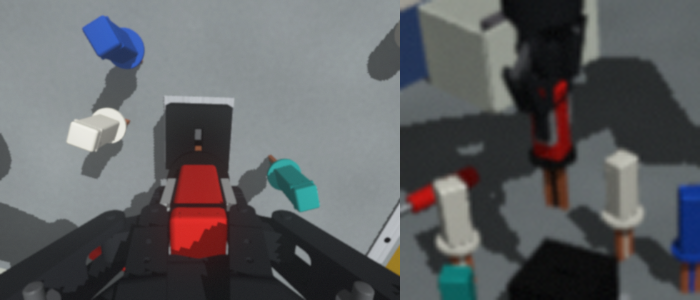

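The wand is held upright with its blade free; the copper tip shows at about (277,207) in the full wrist image. Next I'll go to the reading pad.

jog_arm([
  [-0.0056,0.0385,0],
  [-0.0066,0.0455,0],
  [-0.0066,0.0455,0],
  [-0.0066,0.0455,0],
  [-0.0066,0.0455,0],
], hand=[0.02,0.02,0.02,0.02,0.02], yaw=[0,0,0,0,0])

```text
time_s: 7.12
position: [0.4839, 0.0113, 0.2543]
tool_rot: [[-0.308, 0.951, 0.0], [0.951, 0.308, 0.0], [-0.0, 0.0, -1.0]]
ft_force: [2.0, -0.4, -2.2]
grip_width: 0.0257
gripper_force: 59.0
```

jog_arm([
  [-0.0066,0.0455,0],
  [-0.0066,0.0455,0],
  [-0.0046,0.0315,0],
  [0,0,0],
  [0,0,0],
], hand=[0.02,0.02,0.02,0.02,0.02], yaw=[0,0,0,0,0])

```text
time_s: 7.75
position: [0.4665, 0.1319, 0.2542]
tool_rot: [[-0.308, 0.951, -0.0], [0.951, 0.308, -0.0], [-0.0, -0.0, -1.0]]
ft_force: [-0.6, -0.2, -3.2]
grip_width: 0.0254
gripper_force: 59.1
```

Run:
```python
from h import *
s=env.observe();C=cam("wrist",s);im=env.get_image("wrist");cv2.imwrite('pics/w3.png',im[:,:,::-1])
print(s['time_s'],s['position'],s['ft_force'])
for c in blobs(im,"y"):
    r=cv2.minAreaRect(c);P=ray(C,r[0],.1)[0]
    B=ray(C,cv2.boxPoints(r),.1)[:,:2];e=np.diff(B[:3],axis=0)
    print(np.round(r[0],1),P.round(4),np.linalg.norm(e,axis=1).round(4),np.degrees(np.arctan2(e[:,1],e[:,0])).round(1))
print('tip px',proj(C,s['position']-[0,0,.1035]))
```

```text
7.75 [0.46653419 0.13194973 0.25424383] [-0.59102788 -0.18128051 -3.18564804]
[295.2 198. ] [0.481  0.1392 0.1   ] [0.0544 0.0389] [105.   15.1]
[301.5  63.5] [0.4506 0.2442 0.1   ] [0.0304 0.03  ] [ 18. -70.]
tip px [[276.94144716 216.98139475]]
```

View pics/w3.png

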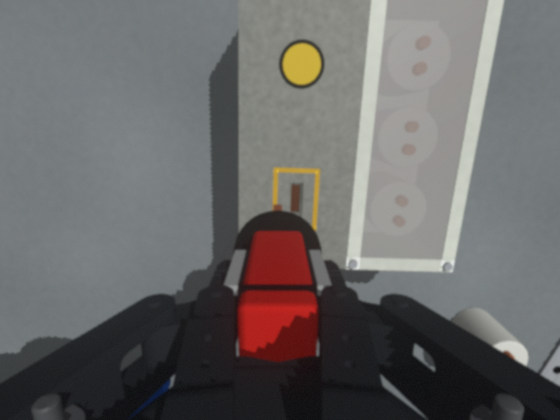

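The pad is at (302,63), which gives (0.4506, 0.2442). The slot is partly hidden behind the collar at about (296,198). I'll hold over the pad first.

jog_arm([
  [-0.005,0.035,0],
  [-0.006,0.042,0],
  [-0.005,0.035,-0.01],
  [0,0,-0.01],
  [0,0,0],
], hand=[0.02,0.02,0.02,0.02,0.02], yaw=[0,0,0,0,0])

```text
time_s: 8.43
position: [0.4505, 0.2433, 0.2336]
tool_rot: [[-0.307, 0.952, -0.002], [0.952, 0.307, -0.001], [-0.0, -0.002, -1.0]]
ft_force: [-0.1, 0.2, -2.0]
grip_width: 0.0252
gripper_force: 59.2
```

jog_arm([
  [0,0,0],
  [0,0,0],
  [0,0,0],
  [0,0,0],
  [0,0,0],
], hand=[0.02,0.02,0.02,0.02,0.02], yaw=[0,0,0,0,0])

```text
time_s: 9.05
position: [0.4505, 0.2443, 0.2344]
tool_rot: [[-0.308, 0.951, 0.0], [0.951, 0.308, 0.0], [-0.0, 0.0, -1.0]]
ft_force: [-0.0, 0.0, -1.9]
grip_width: 0.0252
gripper_force: 59.2
```

jog_arm([
  [0,0,0],
  [0,0,0],
  [0,0,0],
  [0,0,0],
  [0,0,0],
], hand=[0.02,0.02,0.02,0.02,0.02], yaw=[0,0,0,0,0])

```text
time_s: 9.68
position: [0.4504, 0.2443, 0.2343]
tool_rot: [[-0.308, 0.951, 0.0], [0.951, 0.308, -0.0], [-0.0, 0.0, -1.0]]
ft_force: [-0.3, 0.3, -1.5]
grip_width: 0.0253
gripper_force: 59.2
```

Run:
```python
from h import *
s=env.observe();C=cam("wrist",s);im=env.get_image("wrist");cv2.imwrite('pics/w4.png',im[:,:,::-1])
t=env.get_image("scene");cv2.imwrite('pics/s4.png',t[:,:,::-1])
print(s['position'],'tip px',proj(C,s['position']-[0,0,.1035]),proj(cam("scene"),s['position']-[0,0,.1035]))
cv2.imwrite('pics/v4.png',np.hstack([cv2.resize(im,(400,300)),cv2.resize(t[150:270,320:440],(300,300),interpolation=2)])[:,:,::-1])
```

```text
[0.45042817 0.24434483 0.23433257] tip px [[276.9157188  217.01747398]] [[383.79313943 217.91659373]]
```

View pics/v4.png

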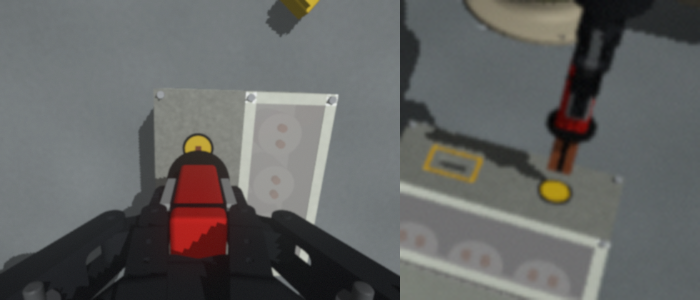

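The blade hangs upright over the yellow pad: the tip is over the yellow in the wrist half, and in the scene half the blade is directly above the pad. It has been held for over 1.2 s. Next I'll step beyond the slot so that the wrist camera sees it unobstructed.

jog_arm([
  [0,0,0],
  [0,0,0.02],
  [0.0162,-0.0543,0],
  [0.0162,-0.0543,0],
  [0.0162,-0.0543,0],
], hand=[0.02,0.02,0.02,0.02,0.02], yaw=[0,0,0,0,0])

```text
time_s: 10.4
position: [0.4993, 0.0799, 0.2545]
tool_rot: [[-0.309, 0.951, 0.001], [0.951, 0.309, 0.0], [-0.0, 0.001, -1.0]]
ft_force: [1.0, 0.9, -1.6]
grip_width: 0.0252
gripper_force: 59.3
```

jog_arm([
  [0,0,0],
  [0,0,0],
  [0,0,0],
  [0,0,0],
  [0,0,0],
], hand=[0.02,0.02,0.02,0.02,0.02], yaw=[0,0,0,0,0])

```text
time_s: 11.02
position: [0.4989, 0.082, 0.2544]
tool_rot: [[-0.309, 0.951, 0.0], [0.951, 0.309, 0.0], [-0.0, 0.0, -1.0]]
ft_force: [-0.5, 0.2, -3.0]
grip_width: 0.0255
gripper_force: 59.2
```

Run:
```python
from h import *
s=env.observe();C=cam("wrist",s);im=env.get_image("wrist");cv2.imwrite('pics/w5.png',im[:,:,::-1])
print(s['time_s'],s['position'],'tip px',proj(C,s['position']-[0,0,.1035]))
for c in blobs(im,"y"):
    r=cv2.minAreaRect(c);P=ray(C,r[0],.1)[0]
    B=ray(C,cv2.boxPoints(r),.1)[:,:2];e=np.diff(B[:3],axis=0)
    Q=cv2.minAreaRect(ray(C,c[:,0],.1)[:,:2].astype(np.float32)*1000)
    print(np.round(r[0],1),P.round(4),np.linalg.norm(e,axis=1).round(4),np.degrees(np.arctan2(e[:,1],e[:,0])).round(1),Q)
cv2.imwrite('pics/v5.png',cv2.resize(im[60:280,177:397],(600,600),interpolation=2)[:,:,::-1])
```

```text
11.025 [0.49890606 0.08201313 0.25437962] tip px [[276.90054879 217.01426318]]
[554.  372.5] [ 0.8275 -0.0031  0.1   ] [0.0102 0.0293] [ 18. -59.] ((828.1312255859375, -4.238710403442383), (10.123571395874023, 29.297365188598633), 30.97097396850586)
[277.8 131.4] [0.4812 0.1388 0.1   ] [0.0556 0.0386] [105.4  16.6] ((481.29925537109375, 138.00137329101562), (39.38811492919922, 55.53178787231445), 16.200225830078125)
[282.5   1.5] [0.455  0.2308 0.1   ] [0.0144 0.002 ] [ 18.  -71.3] ((454.9752197265625, 230.76998901367188), (14.367911338806152, 2.001563787460327), 18.032514572143555)
```

View pics/v5.png

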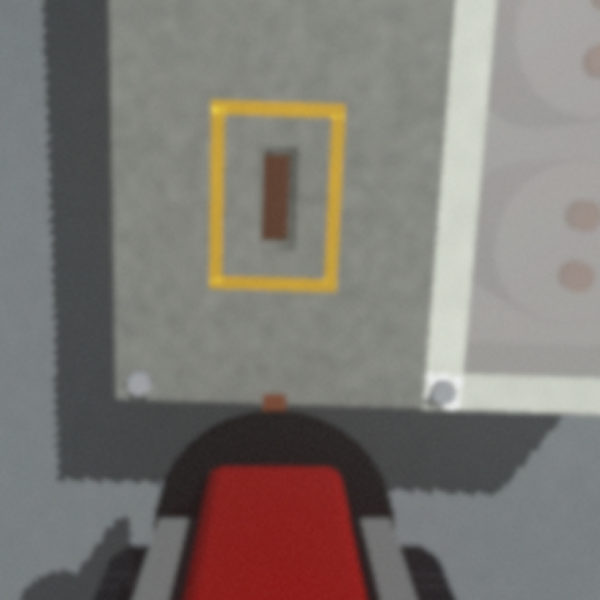

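The slot frame is fully visible, centred at (278,131), which gives (0.4813, 0.1380) with yaw 16.2°. That agrees with the pad-to-slot direction of 16.1°. The blade tip shows at about x 273–282, far edge y 204.5.

```bash
cat >> h.py <<'E'
def tip(im,s,z,y0,y1,x0=255,x1=300):
    "copper tip: rows/cols of the blade end seen past the collar; far edge in tool axes minus the nominal 12 mm"
    hs=cv2.cvtColor(im,cv2.COLOR_RGB2HSV)[y0:y1,x0:x1]
    m=cv2.inRange(hs,(3,90,85),(17,255,255));n,l,st,ce=cv2.connectedComponentsWithStats(m)
    out=[]
    for i in range(1,n):
        if st[i,4]<6: continue
        x,y,w,h=st[i,:4];u=[x+x0+w/2-.5,y+y0-.5]
        d=np.array(s['tool_rot']).T@(ray(cam("wrist",s),u,z)[0]-s['position'])
        out.append((st[i].tolist(),u,(d*1000).round(1).tolist()))
    return out
E
python3 - <<'E'
from h import *
s=env.observe();im=cv2.imread('pics/w5.png')[:,:,::-1].copy()
print(tip(im,s,.151,195,225)); print(im[198:215,277].tolist()); print(im[207,266:290].tolist())
E
```

```text
[([18, 10, 9, 6, 44], [np.float64(277.0), np.float64(204.5)], [9.5, 0.1, 103.4])]
[[130, 131, 125], [128, 130, 124], [128, 130, 122], [129, 129, 123], [127, 127, 120], [124, 120, 112], [123, 105, 95], [120, 87, 71], [119, 77, 58], [117, 74, 55], [117, 75, 55], [108, 69, 52], [86, 58, 46], [60, 46, 40], [43, 38, 37], [42, 38, 36], [44, 39, 39]]
[[107, 108, 104], [106, 107, 103], [107, 108, 104], [109, 110, 105], [110, 112, 106], [113, 111, 106], [115, 108, 101], [115, 96, 85], [117, 81, 66], [118, 75, 57], [118, 75, 56], [117, 74, 55], [118, 75, 56], [118, 75, 57], [118, 80, 63], [118, 91, 79], [116, 105, 96], [119, 117, 111], [119, 120, 114], [120, 120, 114], [121, 122, 116], [120, 121, 115], [122, 123, 117], [123, 124, 118]]
```

jog_arm([
  [-0.009,0.0285,0],
  [-0.009,0.0285,0],
  [0,0,-0.015],
  [0,0,-0.015],
  [0,0,-0.013],
], hand=[0.02,0.02,0.02,0.02,0.02], yaw=[-0.015,-0.015,0,0,0])

```text
time_s: 11.7
position: [0.481, 0.1386, 0.2108]
tool_rot: [[-0.28, 0.96, -0.0], [0.96, 0.28, 0.0], [0.0, -0.0, -1.0]]
ft_force: [-0.3, 0.1, -1.7]
grip_width: 0.0254
gripper_force: 59.2
```

jog_arm([
  [0,0,0],
  [0,0,0],
  [0,0,0],
  [0,0,0],
  [0,0,0],
], hand=[0.02,0.02,0.02,0.02,0.02], yaw=[0,0,0,0,0])

```text
time_s: 12.32
position: [0.4811, 0.1384, 0.2115]
tool_rot: [[-0.28, 0.96, 0.0], [0.96, 0.28, 0.0], [-0.0, 0.0, -1.0]]
ft_force: [-0.3, -0.4, -3.1]
grip_width: 0.0255
gripper_force: 59.2
```

Run:
```python
from h import *
s=env.observe();C=cam("wrist",s);im=env.get_image("wrist");cv2.imwrite('pics/w6.png',im[:,:,::-1])
z=s['position'][2]-.1035;print(s['time_s'],s['position'],'tip z',z,'tip/slot px',proj(C,s['position']-[0,0,.1035]),proj(C,[.4813,.138,.1]))
print(tip(im,s,z,180,225))
t=env.get_image("scene");p=proj(cam("scene"),[.4813,.138,.1])[0];print(p);x,y=p.astype(int)
cv2.imwrite('pics/v6.png',np.hstack([cv2.resize(im[170:230,247:307],(400,400),interpolation=2),cv2.resize(t[y-30:y+20,x-25:x+25],(400,400),interpolation=2)])[:,:,::-1])
```

```text
12.325 [0.48107348 0.13843886 0.21148533] tip z 0.10798532908241552 tip/slot px [[276.9046497  217.01565701]] [[277.03242099 214.62988366]]
[([18, 19, 9, 12, 102], [np.float64(277.0), np.float64(198.5)], [13.9, 0.0, 103.5])]
[340.61421677 214.93421596]
```

View pics/v6.png

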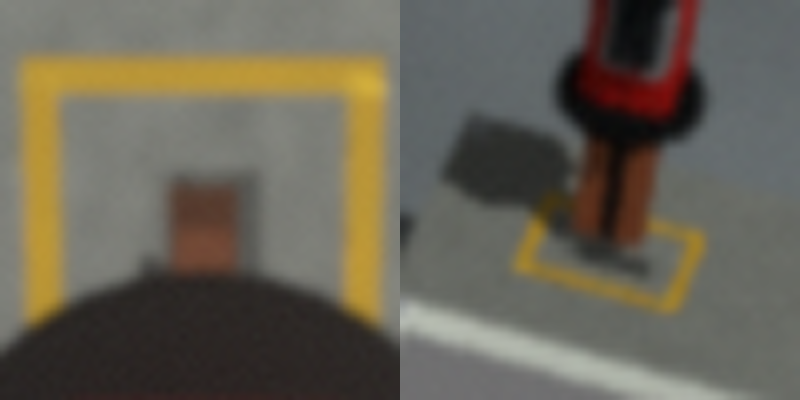

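Left half: the frame's far edge is at row 178.5, the slot's far edge at about 197, and the bright blade's far edge at about 203. The blade is centred sideways, at x 277.6 against the frame centre's 277.6. I'll work out the lengthwise offset from these edges.

Run:
```python
from h import *
s=env.observe();C=cam("wrist",s);im=cv2.imread('pics/w6.png')[:,:,::-1]
for r in range(192,213): print(r,im[r,275:280].mean(0).round(0).tolist(),end=' ')
T=np.array(s['tool_rot'])
f=lambda v,z:((T.T@(ray(C,[277.3,v],z)[0]-s['position']))[0]*1000).round(2)
print('\nframe far',[f(v,.1) for v in(178,178.5,179)],'slot far',[f(v,.1) for v in(196,197,198)],'tip far',[f(v,.108) for v in(202,203,204)])
```

```text
192 [124.0, 125.0, 120.0] 193 [124.0, 126.0, 119.0] 194 [121.0, 123.0, 117.0] 195 [112.0, 113.0, 107.0] 196 [101.0, 99.0, 93.0] 197 [93.0, 85.0, 77.0] 198 [89.0, 70.0, 60.0] 199 [87.0, 63.0, 50.0] 200 [86.0, 59.0, 46.0] 201 [86.0, 59.0, 46.0] 202 [87.0, 59.0, 46.0] 203 [92.0, 61.0, 47.0] 204 [101.0, 66.0, 50.0] 205 [109.0, 70.0, 52.0] 206 [114.0, 73.0, 54.0] 207 [113.0, 72.0, 54.0] 208 [112.0, 72.0, 54.0] 209 [105.0, 68.0, 51.0] 210 [85.0, 58.0, 46.0] 211 [60.0, 46.0, 40.0] 212 [45.0, 38.0, 35.0] 
frame far [np.float64(27.53), np.float64(27.16), np.float64(26.79)] slot far [np.float64(14.0), np.float64(13.23), np.float64(12.47)] tip far [np.float64(11.37), np.float64(10.62), np.float64(9.88)]
```

The frame and slot edges put the slot centre at −0.7 mm along the tool x axis, and the blade is at −1.9 mm. I'll shift by +1.2 mm and descend gently while watching the force.

jog_arm([
  [-0.0003,0.0012,0],
  [0,0,-0.004],
  [0,0,-0.004],
  [0,0,-0.003],
  [0,0,-0.002],
], hand=[0.02,0.02,0.02,0.02,0.02], yaw=[0,0,0,0,0])

```text
time_s: 13.05
position: [0.4807, 0.1396, 0.198]
tool_rot: [[-0.28, 0.96, -0.0], [0.96, 0.28, 0.0], [0.0, -0.0, -1.0]]
ft_force: [1.0, 1.0, -2.1]
grip_width: 0.0255
gripper_force: 59.2
```

jog_arm([
  [0,0,-0.002],
  [0,0,-0.002],
  [0,0,-0.002],
  [0,0,-0.002],
  [0,0,0],
], hand=[0.02,0.02,0.02,0.02,0.02], yaw=[0,0,0,0,0])

```text
time_s: 13.68
position: [0.4807, 0.1396, 0.1902]
tool_rot: [[-0.28, 0.96, -0.0], [0.96, 0.28, -0.0], [0.0, -0.0, -1.0]]
ft_force: [-0.9, 0.1, -2.0]
grip_width: 0.0254
gripper_force: 59.2
```

The tip is through the cover with no resistance. I'll continue down to just before the contact, then press.

jog_arm([
  [0,0,-0.006],
  [0,0,-0.006],
  [0,0,-0.006],
  [0,0,-0.004],
  [0,0,0],
], hand=[0.02,0.02,0.02,0.02,0.02], yaw=[0,0,0,0,0])

```text
time_s: 14.3
position: [0.4806, 0.1396, 0.168]
tool_rot: [[-0.28, 0.96, -0.001], [0.96, 0.28, -0.0], [0.0, -0.001, -1.0]]
ft_force: [-0.9, 0.7, -2.1]
grip_width: 0.0255
gripper_force: 59.2
```

jog_arm([
  [0,0,-0.004],
  [0,0,-0.004],
  [0,0,-0.004],
  [0,0,-0.003],
  [0,0,0],
], hand=[0.02,0.02,0.02,0.02,0.02], yaw=[0,0,0,0,0])

```text
time_s: 14.92
position: [0.4809, 0.1397, 0.1534]
tool_rot: [[-0.28, 0.96, 0.001], [0.96, 0.28, 0.0], [-0.0, 0.001, -1.0]]
ft_force: [0.1, 0.5, 3.6]
grip_width: 0.0255
gripper_force: 60.0
```

jog_arm([
  [0,0,0],
  [0,0,0],
  [0,0,0],
  [0,0,0],
  [0,0,0],
], hand=[0.02,0.02,0.02,0.02,0.02], yaw=[0,0,0,0,0])

```text
time_s: 15.55
position: [0.4809, 0.1397, 0.1534]
tool_rot: [[-0.28, 0.96, 0.0], [0.96, 0.28, 0.0], [-0.0, 0.0, -1.0]]
ft_force: [0.6, -0.2, 4.5]
grip_width: 0.0252
gripper_force: 60.1
```

Run:
```python
from h import *
s=env.observe();print(s['position'],s['ft_force'],s['wrist_torque'])
t=env.get_image("scene");w=env.get_image("wrist");x,y=340,205
C=cam("scene");p=s['position'];print([proj(C,[.4813,.138,z])[0].round(1).tolist() for z in(.1,.11,.115)])
cv2.imwrite('pics/v7.png',np.hstack([cv2.resize(w[150:270,217:337],(400,400),interpolation=2),cv2.resize(t[y-30:y+30,x-30:x+30],(400,400),interpolation=2)])[:,:,::-1])
```

```text
[0.48090824 0.13966572 0.15340691] [ 0.56256881 -0.18480419  4.45408972] [ 0.06879318 -0.19790193  0.03865781]
[[340.6, 214.9], [341.1, 212.2], [341.3, 210.9]]
```

View pics/v7.png

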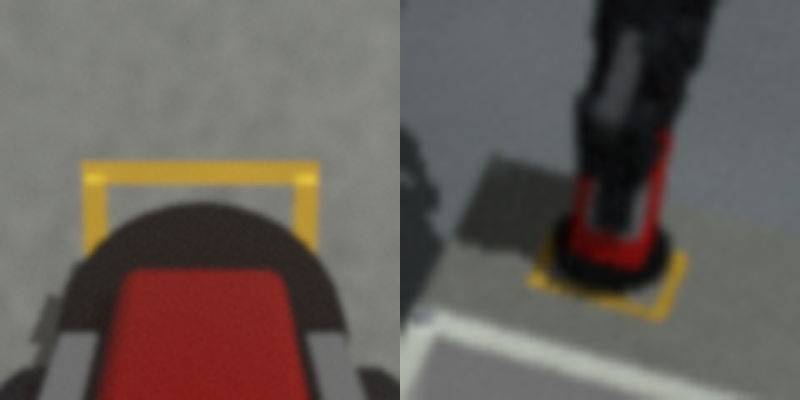

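The collar sits centred just above the frame. The force changed by 6.5 N, against 6.6 N expected for 10 mm of contact travel. I'm handing the job in.

```bash
python3 -c "
from rig import env
print(env.close_job())"
```

```text
the job is handed in; nothing more can be done
None
```

I handed the job in at about 15.6 s of the 53 s allowed, with the wand still gripped and pressed through the slot; the collar is about 10 mm above the cover and the spring contact about 10 mm down (from the measured force and height); no verdict came back.

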